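# Snap the spray cap onto the glass rinser and hold it down

## Robot

A 6-joint arm with a two-finger parallel gripper is mounted at the origin on the work surface. World frame = base frame: x ahead of the robot, y to its left, z up, the work surface at z = 0. Lengths are in m, angles in rad, forces in N, time in s.
With the tool pointing down it reaches from about 0.325 to 0.925 m from the base axis. Payload 3.1 kg.
Tool frame: the origin (TCP) lies at the very end of the fingers, on their centre line; the grasp point (between the pads) lies 19 mm behind it (env.tcp_to_grasp is the distance from the TCP to the grasp point, in m); z points along the fingers, y is the direction in which the jaws open and shut (so a half turn about z gives the same grasp; the last joint's range is limited). The gripper opens to 85 mm and grips with 20 to 120 N. Pads are 22 mm wide; open, the fingers measure 114 mm over their backs; the gripper's body (76 mm by 85 mm) begins 54 mm behind the grasp point. The pads swing forward as they close: fully open they stand 13 mm farther back than shut.
Start: joints at [1.032, 0.217, 1.613, -0, 1.311, -0.112], TCP at [0.259, 0.569, 0.231] pointing down, gripper open.
Joint ranges: [-2.75, 2.75], [-0.78, 2.1], [0.31, 2.55], [-1.13, 4.27], [0.13, 2.63], [-2.58, 2.58]. Speed limits (rad/s): [2.79, 2.79, 3.14, 3.14, 3.14, 3.14].

## Interface

Orientations are given as [roll, pitch, yaw] about the fixed x, y, z axes, in that order (R = Rz(yaw) Ry(pitch) Rx(roll)).
In Python, from workcell import env, eyes gives the robot as it stands.
- The arm moves only by the shell command python3 -m pendant 'ROWS' [OPENING]. ROWS is JSON, a list of rows, each a list of 2 entries, a list of its own where there are three numbers: the shift along the tool's x, y, z in mm, then the turn about the tool's z in rad. A call has 1 to 12 rows; each row shifts and turns the commanded pose from where the row before left it, along the tool's axes as they then stand; what a row does not reach is not made up. A row lasts 1/10 s, in which the tool goes at most 50 mm and 8.59 degrees, less where a joint would pass 70% of its speed; a pose out of reach is approached as far as the arm can. A call with a gripper value outside its range is refused whole. OPENING is the closure in counts, from 0 (fully open) to 255 (shut), set as the call begins (- or left out, the last holds). The fingers move at their own pace and stop on an object; the grip force is fixed at half the most. Time passes only in rows, so rows that do not move let the fingers close. It gives the time, the measured TCP pose, the force and the opening at its end, in the units of the state.
- env.observe(): the state, without advancing time (a new reading comes with each control period).
- eyes.camera(name): name is "side" or "top"; returns the picture (384x512x3 uint8, red, green, blue); there is no depth.
- eyes.camera_info(name): a dict with "fx", "fy", "cx", "cy" (pixels), "distortion" ([k1, k2, p1, p2, k3] as OpenCV has them; the pictures are not rectified), "T" (4x4, takes a point from camera to world coordinates). Camera axes: x right, y down, z forward; pixel columns grow to the right and rows downward; lengths in m; the calibration is good to about 2 mm. A picture is of the moment at which its call begins. camera_info takes no time and is no camera call.
- env.hand_in(): hands the job in, once; it reports no verdict.
The state is a dict: "t": time; "qpos": joint angles; "joint_vel": joint speeds; "joint_torque": joint torques, N m; "position": TCP position; "orientation": TCP orientation; "force": force on the tool from outside, world axes, zero at the start; "moment": the same for the moment, N m; "opening": finger opening in m.
Only numpy, scipy, OpenCV 4.12 (cv2) and the standard library are available. Lean on these libraries where they do the work, as an engineer would, in place of code of your own. Each camera call takes 0.05 s, during which the arm holds its last target.

## Task

The bar's glass rinser has lost its spray cap: take the cap by its red knob, slide it out of the open end of its storage rail, and carry it to the stud in the middle of the steel rinser tray. Press it straight down onto the stud until it clicks, then keep pressing past the click until it is fully home on the grey collar, with the sprung valve pin inside held down, and finish like that: still gripping the knob and still pressing. Do not knock over or push away the tumbler, the mug or the shaker.

Things in the scene. Friction and masses are not known exactly. Their poses are not given: they have to be found in the camera images.
- cap: Spray cap, 120 g, round about its z axis (up); origin at the centre of its underside. Black flange 52 mm across, 5 mm thick at the bottom; black body 37 mm across up to 26 mm height; red round knob 24 mm across from 26 to 64 mm height, grip from above (40-80 N). Open below: snap lip of 23 mm opening at the bottom, chamber ceiling 21 mm up. Starts upright in the rail, its flange under the lips.
- cap_grip (a point): Point on the cap's axis in the middle of the red knob, 47 mm above the cap's underside.
- rail: Fixed aluminium C-channel, 120 mm long (local x), 70 mm wide (local y); origin under its centre, on the counter. Floor 6 mm high, 58 mm wide. Two lips overhang the cap's flange (undersides 14 mm, tops 18 mm above the counter), 43 mm slot between. Closed at local +x, open at local -x: the cap leaves only that way.
- rail_mouth (a point): Middle of the rail's open end (local x -60 mm), at the level of the channel floor, 6 mm above the counter; axes as the rail's. The cap is free to be lifted when its axis is 27 mm or more beyond this point. There is no floor outside: keep hold of the cap.
- rinser: Fixed glass rinser: steel tray 150 mm (local x) by 190 mm (local y), 24 mm high, origin under its centre, on the counter. In the middle a grey collar 58 mm across, 8 mm high, and on it a steel stud 20 mm across with tapered top and four sprung brass balls (29 mm across them, 12 mm above the collar).
- seat (a point): Centre of the collar's top, on the upright stud's axis, 32 mm above the counter: the cap's underside rests here when home. The underside meets the balls 17 mm above this point, resistance peaks (about 13 N) 13 mm above, it clicks through 9 mm above and is pulled down (up to 14 N), meets the valve pin 5 mm above; left alone it stays about 3 mm above, so press on.
- stud_top (a point): Tip of the stud's taper, on its axis, 19 mm above the seat. The white valve pin, 8 mm across, stands 7 mm above it.
- valve (a joint): Travel of the sprung valve pin in the stud, in m: 0 up, 0.005 when the cap is fully home on the collar (limit 0.0065). It pushes up with 5 N at the start and 9 N when the cap is home; it springs up when the pressing stops.
- tumbler: Bystander: upturned glass tumbler 76 mm across, 85 mm high; origin at the centre of its underside.
- mug: Bystander: green glass mug 74 mm across, 95 mm high, with a handle towards its local +y; origin at the centre of its underside.
- shaker: Bystander: steel shaker 68 mm across, 130 mm high; origin at the centre of its underside.
Not all that is in view belongs to the job. Leave any purple or turquoise look-alike of the cap alone.

How it is judged:
By the outcome, as a careful person would: the job done as asked, in the order asked, and still so for the second after the job is handed in, while the arm keeps its last pose, push and grip.
It also fails if it takes over 45 s, if anything falls off the work surface, if the arm or the gripper's body presses on something with over 40 N, if the wrist force passes 120 N, or if a joint passes its speed limit or range.

## Working session

There is one attempt and no reset: what is moved stays moved. The work goes in short steps, Python scripts to look and compute and a shell command to move; the robot and the scene stay as the last step left them, time stands still between calls to the robot, and variables do not carry over. Pictures are saved under pics/ and viewed, and the job is handed in when it is done.

```bash
ls; mkdir -p pics
python3 - <<'E'
from workcell import env, eyes
import cv2
for n in("top","side"):
    im=eyes.camera(n); cv2.imwrite(f"pics/{n}0.png",cv2.cvtColor(im,cv2.COLOR_RGB2BGR))
    i=eyes.camera_info(n);print(n,i)
print(env.observe(), env.tcp_to_grasp)
E
```

```text
pics
top {'fx': 463.3397918631282, 'fy': 463.3397918631282, 'cx': 254.7154861656348, 'cy': 189.26528068179366, 'distortion': array([-0.05830725,  0.        ,  0.        ,  0.        ,  0.        ]), 'T': array([[-0.00437242, -0.99802628,  0.06264518,  0.49365063],
       [-0.99994641,  0.00495151,  0.00909179,  0.1032347 ],
       [-0.00938403, -0.06260207, -0.99799445,  1.17320832],
       [ 0.        ,  0.        ,  0.        ,  1.        ]])}
side {'fx': 482.8320318380317, 'fy': 482.8320318380317, 'cx': 246.27034672530564, 'cy': 189.33485717805507, 'distortion': array([-0.01540962,  0.        ,  0.        ,  0.        ,  0.        ]), 'T': array([[ 0.6707853 , -0.46842254,  0.57500209,  0.01252383],
       [-0.74136911, -0.44489869,  0.50243109, -0.39778989],
       [ 0.02046763, -0.76331218, -0.6457055 ,  0.71335285],
       [ 0.        ,  0.        ,  0.        ,  1.        ]])}
{'t': 0.1, 'qpos': array([ 1.03182607e+00,  2.17697750e-01,  1.61484251e+00, -9.32456986e-06,
        1.31131831e+00, -1.12178011e-01]), 'joint_vel': array([-0.00082623, -0.00196001, -0.00275597,  0.00062274,  0.00063267,
        0.00127146]), 'joint_torque': array([-8.13433144e-04, -3.98074329e+01, -3.04970920e+01, -1.53574924e-04,
        4.19907854e-03,  8.12348674e-06]), 'position': array([0.25829143, 0.56828303, 0.23005111]), 'orientation': array([-3.13933997e+00, -2.44702583e-04,  2.71480253e+00]), 'force': array([-0.76518782,  0.18732975, -0.42632014]), 'moment': array([-0.00106196, -0.02847079, -0.02836596]), 'opening': 0.08555203184911064} 0.0187
```

View pics/top0.png

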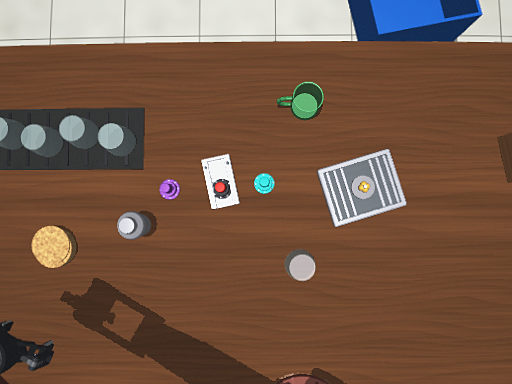

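View pics/side0.png

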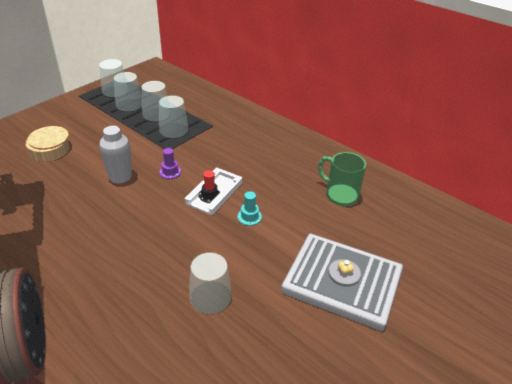

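Candidates for the cap (top view): red knob on black flange in the rail at (221,188), purple look-alike at (170,189), and turquoise look-alike at (264,183). I choose the red one. Next are the close crops.

Run:
```python
import cv2,numpy as np
t=cv2.imread("pics/top0.png");s=cv2.imread("pics/side0.png")
f=lambda a,x,y,w,h,k:cv2.resize(a[y:y+h,x:x+w],None,fx=k,fy=k,interpolation=cv2.INTER_CUBIC)
cv2.imwrite("pics/c1.png",f(t,190,145,60,75,8))
cv2.imwrite("pics/c2.png",f(s,175,155,75,65,8))
cv2.imwrite("pics/c3.png",f(t,310,140,100,90,6))
cv2.imwrite("pics/c4.png",f(s,280,230,130,95,6))
```

```text
(no output)
```

View pics/c1.png

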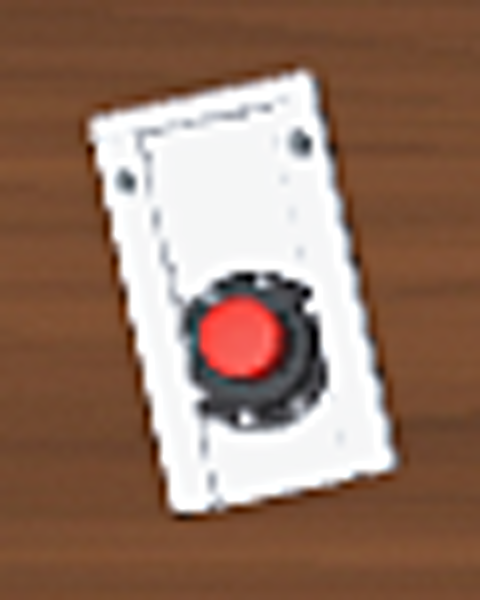

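View pics/c2.png

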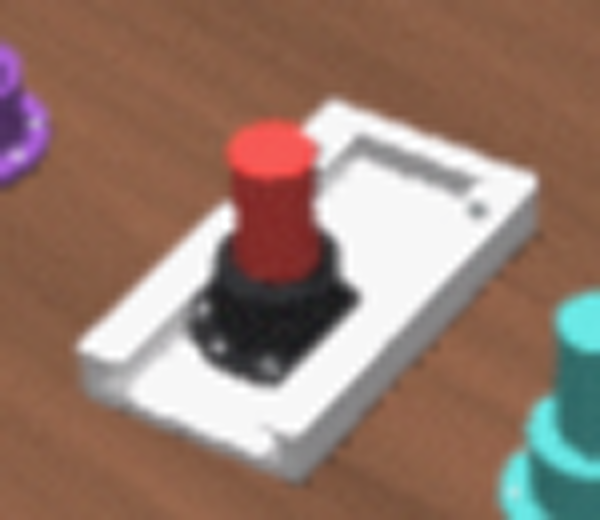

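View pics/c3.png

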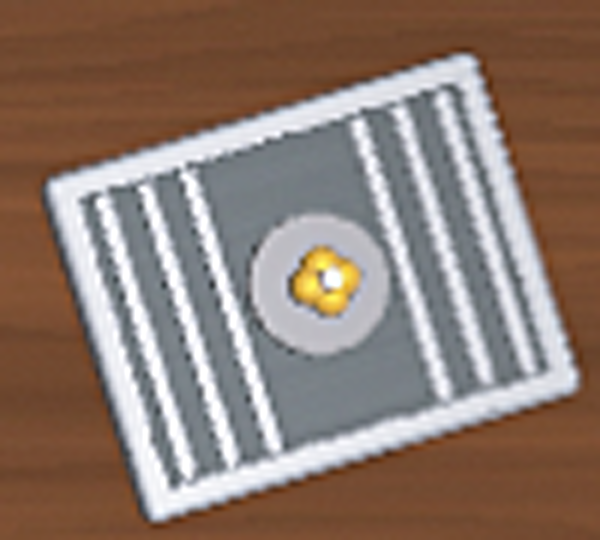

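View pics/c4.png

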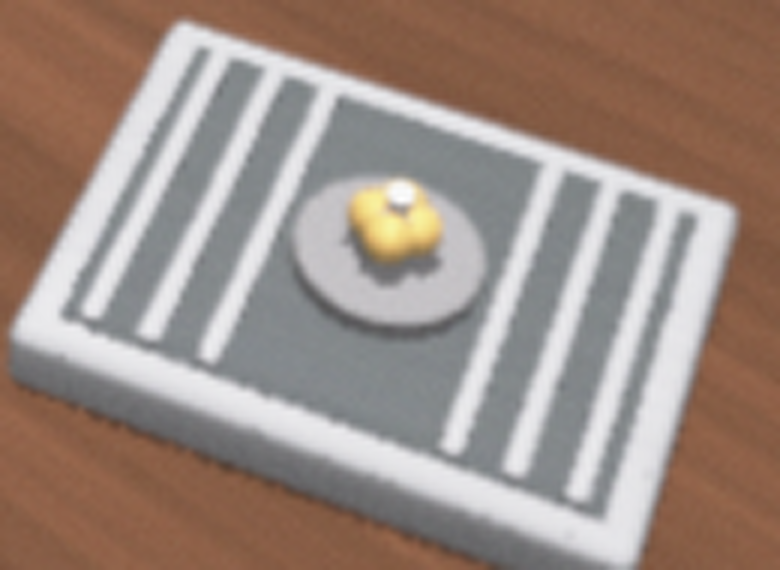

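The crops show the red knob on a black flange inside the rail, so this is the right cap. The rail's plain open end faces the robot, at the bottom of the top view near (226,207), and the closed end has the screws. The brass balls and white pin are at (365,186) in the top view.

```bash
cat > h.py <<'E'
import numpy as np,cv2
from workcell import env,eyes
I={n:eyes.camera_info(n) for n in("top","side")}
def ray(n,p):
    i=I[n];K=np.array([[i['fx'],0,i['cx']],[0,i['fy'],i['cy']],[0,0,1.]])
    u=cv2.undistortPoints(np.array([[p]],float),K,i['distortion'])[0,0]
    d=i['T'][:3,:3]@np.array([u[0],u[1],1]);return i['T'][:3,3],d/np.linalg.norm(d)
def at(n,p,z):
    o,d=ray(n,p);return o+d*(z-o[2])/d[2]
def tri(pt,ps):
    A=np.zeros((3,3));b=np.zeros(3);R=[ray("top",pt),ray("side",ps)]
    for o,d in R:
        P=np.eye(3)-np.outer(d,d);A+=P;b+=P@o
    x=np.linalg.solve(A,b);return x,[np.linalg.norm((np.eye(3)-np.outer(d,d))@(x-o))*1e3 for o,d in R]
def c(p,k,x,y):return ((p[0]+.5)/k-.5+x,(p[1]+.5)/k-.5+y)
E
python3 - <<'E'
from h import *
np.set_printoptions(precision=4,suppress=True)
t1=lambda *p:c(p,8,190,145); s1=lambda *p:c(p,8,175,155); t2=lambda *p:c(p,6,310,140); s2=lambda *p:c(p,6,280,230)
print("knob",tri(t1(240,337),s1(272,150)),at("top",t1(240,337),.07),at("side",s1(272,150),.07))
print("pin",tri(t2(331,279),s2(402,188)),at("top",t2(331,279),.058),at("side",s2(402,190),.058))
print("collar",at("top",t2(320,283),.032),at("side",s2(390,250),.032))
T=[at("top",t2(*p),.024)for p in((465,55),(580,388),(150,522),(47,187))];print("tray",np.mean(T,0),T)
S=[at("side",s2(*p),.024)for p in((182,22),(737,208),(630,565),(12,335))];print("trayS",np.mean(S,0))
R=[at("top",t1(*p),.018)for p in((90,122),(312,70),(397,468),(175,517))];print("rail",np.mean(R,0),R)
S=[at("side",s1(*p),.018)for p in((80,350),(333,100),(538,182))];print("railS",(S[0]+S[2])/2,S)
a=(R[0]+R[1]-R[2]-R[3])/2;print("rail len",np.linalg.norm(a),"yaw",np.arctan2(a[1],a[0]));a=S[1]-S[0];print(np.arctan2(a[1],a[0]))
for n,p,z in(("tumbler",(302,267),.085),("mug",(308,93),.095),("shaker",(127,226),.13)):print(n,at("top",p,z))
for n,p in(("turq",(264,182)),("purple",(170,188))):print(n,at("top",p,.064))
E
```

```text
knob (array([0.5695, 0.1973, 0.0697]), [np.float64(0.05539094775282197), np.float64(0.05539094775284621)]) [0.5695 0.1972 0.07  ] [0.5692 0.1971 0.07  ]
pin (array([ 0.5705, -0.1528,  0.0597]), [np.float64(0.87527214116185), np.float64(0.875272141161686)]) [ 0.57   -0.1524  0.058 ] [ 0.5719 -0.1532  0.058 ]
collar [ 0.5702 -0.1538  0.032 ] [ 0.5711 -0.1542  0.032 ]
tray [ 0.569 -0.152  0.024] [array([ 0.6658, -0.2184,  0.024 ]), array([ 0.5266, -0.2632,  0.024 ]), array([ 0.4723, -0.0835,  0.024 ]), array([ 0.6112, -0.0427,  0.024 ])]
trayS [ 0.5699 -0.1545  0.024 ]
rail [0.5867 0.2007 0.018 ] [array([0.641 , 0.2489, 0.018 ]), array([0.657 , 0.1791, 0.018 ]), array([0.5319, 0.1526, 0.018 ]), array([0.5169, 0.222 , 0.018 ])]
railS [0.5866 0.1999 0.018 ] [array([0.5169, 0.2203, 0.018 ]), array([0.6431, 0.2491, 0.018 ]), array([0.6564, 0.1794, 0.018 ])]
rail len 0.12746461577218204 yaw 0.21104650409994058
0.22422323228623997
tumbler [0.3798 0.0037 0.085 ]
mug [ 0.7891 -0.0141  0.095 ]
shaker [0.4773 0.402  0.13  ]
turq [0.5806 0.091  0.064 ]
purple [0.5673 0.3173 0.064 ]
```

```bash
python3 -m pendant '[[[-36,-17,0],0],[[-36,-17,0],0],[[-36,-17,0],0],[[-36,-17,0],0],[[-36,-17,0],0],[[-36,-17,0],0],[[-36,-17,0],0],[[-36,-17,0],0],[[-36,-17,0],0],[[-36,-17,0],0],[[-36,-17,0],0],[[-36,-17,0],0]]' 0; python3 -m pendant '[[[0,0,0],-0.1],[[0,0,0],-0.1],[[0,0,0],-0.1],[[0,0,0],-0.1],[[0,0,0],-0.1],[[0,0,0],-0.1],[[0,0,0],-0.045],[[0,0,0],0]]'
```

```text
t: 1.3
position: [0.568, 0.2029, 0.2307]
orientation: [-3.141, -0.001, 2.715]
force: [0.4, 0.1, 0.7]
opening: 0.0855
t: 2.1
position: [0.5671, 0.2043, 0.2306]
orientation: [-3.142, -0.001, -2.924]
force: [0.3, 0.1, 0.6]
opening: 0.0853
```

```bash
python3 -m pendant '[[[-0.8,-7.4,0],0],[[0,0,30],0],[[0,0,30],0],[[0,0,30],0],[[0,0,0],0]]' 0
python3 - <<'E'
from h import *
for n in("top","side"):
    im=eyes.camera(n); cv2.imwrite(f"pics/{n}1.png",cv2.cvtColor(im,cv2.COLOR_RGB2BGR))
s=cv2.imread("pics/side1.png")[60:260,110:360];cv2.imwrite("pics/c5.png",cv2.resize(s,None,fx=3,fy=3))
E
```

```text
t: 2.6
position: [0.5657, 0.1959, 0.1357]
orientation: [-3.141, -0.011, -2.924]
force: [-1.2, 0.1, 0.1]
opening: 0.0851
```

View pics/c5.png

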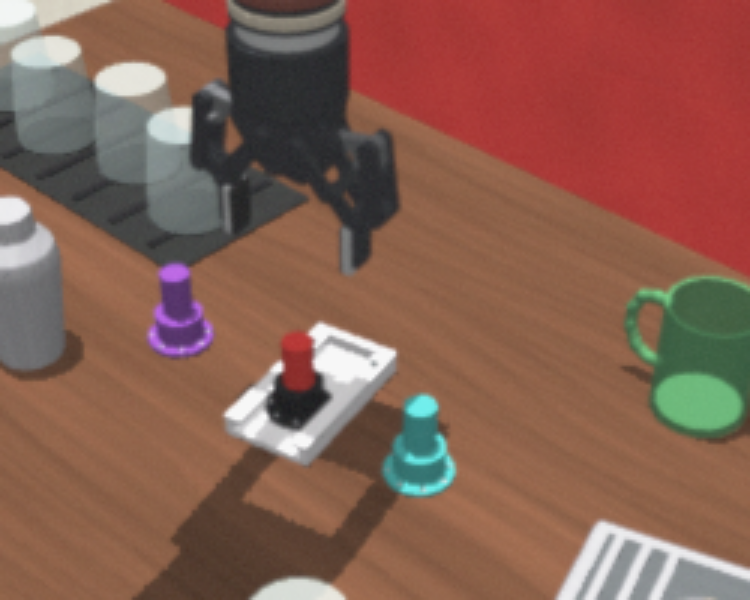

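The open fingers straddle the red knob in the side view (crop (297,360)), with both look-alikes clear. Going down.

```bash
python3 -m pendant '[[[0,0,25],0],[[0,0,25],0],[[0,0,15],0],[[0,0,0],0],[[0,0,0],0]]' 0
```

```text
t: 3.2
position: [0.5709, 0.1976, 0.0776]
orientation: [3.142, 0.002, -2.923]
force: [0.4, 0.3, 1.1]
opening: 0.0856
```

```bash
python3 -m pendant '[[[0,0,20],0],[[0,0,19],0],[[0,0,0],0],[[0,0,0],0]]' 0;  python3 -m pendant '[[[0,0,0],0],[[0,0,0],0],[[0,0,0],0],[[0,0,0],0],[[0,0,0],0],[[0,0,0],0],[[0,0,0],0],[[0,0,0],0]]' 255
```

```text
t: 3.6
position: [0.5708, 0.1976, 0.0387]
orientation: [-3.142, 0.002, -2.923]
force: [0.2, -0.2, 0.6]
opening: 0.0852
t: 4.4
position: [0.5705, 0.1976, 0.038]
orientation: [3.142, 0.001, -2.923]
force: [-0.3, 1.2, 5.2]
opening: 0.0221
```

```bash
python3 -m pendant '[[[0,0,0],0],[[0,0,0],0],[[0,0,0],0],[[0,0,0],0],[[0,0,0],0]]' 60;  python3 -m pendant '[[[0,0,0],0.14],[[0,0,0],0.14],[[0,0,0],0.14],[[0,0,0],0.14],[[0,0,0],0.14],[[0,0,0],0.14],[[0,0,0],0.14],[[0,0,0],0.14],[[0,0,0],0.14],[[0,0,0],0.14],[[0,0,0],0.14],[[0,0,0],0.03]]'; python3 -m pendant '[[[0,0,0],0],[[0,0,0],0]]'
```

```text
t: 4.9
position: [0.5696, 0.1973, 0.037]
orientation: [-3.142, -0.001, -2.923]
force: [0.5, -0.1, 0.1]
opening: 0.0648
t: 6.1
position: [0.5699, 0.1974, 0.0372]
orientation: [-3.141, -0.0, 1.787]
force: [-0.1, 0.9, -0.7]
opening: 0.0653
t: 6.3
position: [0.5699, 0.1974, 0.0373]
orientation: [-3.142, 0.0, 1.791]
force: [0.6, -0.7, 0.2]
opening: 0.0655
```

```bash
python3 -m pendant '[[[0,0,0],0],[[0,0,0],0],[[0,0,0],0],[[0,0,0],0],[[0,0,0],0],[[0,0,0],0],[[0,0,0],0],[[0,0,0],0]]' 255
python3 - <<'E'
from h import *
for n in("top","side"):
    im=eyes.camera(n); cv2.imwrite(f"pics/{n}2.png",cv2.cvtColor(im,cv2.COLOR_RGB2BGR))
s=cv2.imread("pics/side2.png")[120:260,130:300];cv2.imwrite("pics/c6.png",cv2.resize(s,None,fx=4,fy=4))
E
```

```text
t: 7.1
position: [0.57, 0.1974, 0.0374]
orientation: [3.141, 0.0, 1.79]
force: [-0.7, 0.0, 0.9]
opening: 0.0224
```

View pics/c6.png

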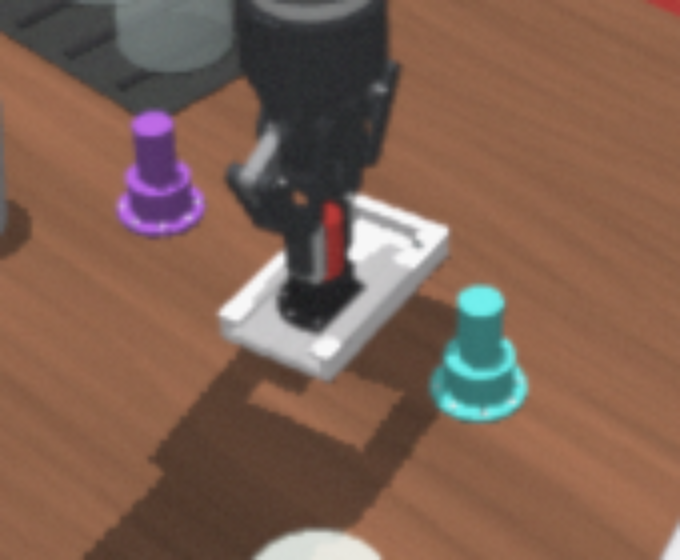

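Both pads hold the red knob (crop (330,240)), with the jaws along the rail and the flange still under the lips. I'll lift it 1.5 mm to float in the channel, then slide out.

```bash
python3 -m pendant '[[[0,0,-1.5],0],[[0,-5,0],0],[[0,-8,0],0],[[0,-8,0],0],[[0,-8,0],0],[[0,-8,0],0],[[0,0,0],0]]'; python3 -m pendant '[[[0,-8,0],0],[[0,-8,0],0],[[0,-8,0],0],[[0,-8,0],0],[[0,-8,0],0],[[0,-7,0],0],[[0,0,0],0],[[0,0,0],0]]'
```

```text
t: 7.9
position: [0.5319, 0.189, 0.0384]
orientation: [-3.14, -0.0, 1.79]
force: [-1.9, -0.5, -1.6]
opening: 0.0224
t: 8.7
position: [0.488, 0.1792, 0.039]
orientation: [3.141, 0.0, 1.79]
force: [0.5, -0.3, -0.5]
opening: 0.0228
```

```bash
python3 -m pendant '[[[0,0,-20],0],[[0,0,-20],0],[[0,0,-20],0],[[0,0,-20],0],[[0,0,-10],0],[[0,0,0],0]]'; python3 -m pendant '[[[-20,0.8,0],0],[[-32,0.8,0],0],[[-32,0.8,0],0],[[-32,0.8,0],0],[[-32,0.8,0],0],[[-32,0.8,0],0],[[-32,0.8,0],0],[[-32,0.8,0],0],[[-32,0.8,0],0],[[-32,0.8,0],0],[[-20,0.6,0],0],[[-15,0,0],0]]'; python3 -m pendant '[[[0,0,0],0],[[0,0,0],0]]'
python3 - <<'E'
from h import *
for n in("top","side"):
    im=eyes.camera(n); cv2.imwrite(f"pics/{n}3.png",cv2.cvtColor(im,cv2.COLOR_RGB2BGR))
s=cv2.imread("pics/side3.png")[160:320,270:420];cv2.imwrite("pics/c7.png",cv2.resize(s,None,fx=4,fy=3.7))
E
```

```text
t: 9.3
position: [0.4898, 0.1795, 0.1308]
orientation: [3.137, 0.0, 1.79]
force: [0.6, 0.3, -0.9]
opening: 0.0226
t: 10.5
position: [0.5705, -0.1549, 0.1276]
orientation: [-3.14, -0.001, 1.789]
force: [-0.0, 0.4, -2.3]
opening: 0.0225
t: 10.7
position: [0.5703, -0.153, 0.1282]
orientation: [-3.141, -0.002, 1.79]
force: [0.7, 0.8, -0.7]
opening: 0.0222
```

View pics/side3.png

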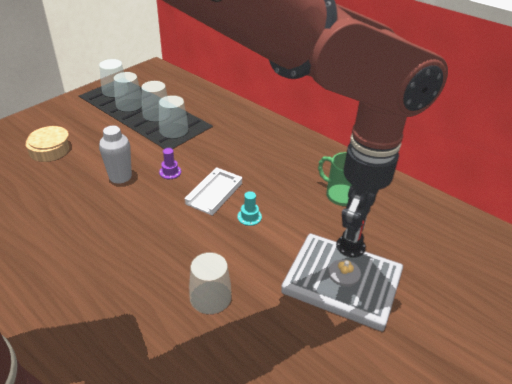

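View pics/top3.png

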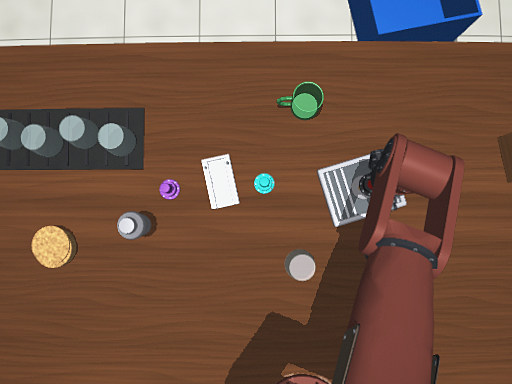

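The cap is held above the tray (side view, flange at (351,247)), the rail is empty and nothing else has moved. Next I compare the cap and stud in a close crop.

Run:
```python
import cv2
s=cv2.imread("pics/side3.png")[225:300,315:390];cv2.imwrite("pics/c7.png",cv2.resize(s,None,fx=8,fy=8,interpolation=cv2.INTER_CUBIC))
s=cv2.imread("pics/side0.png")[245:295,320:370];cv2.imwrite("pics/c8.png",cv2.resize(s,None,fx=12,fy=12,interpolation=cv2.INTER_CUBIC))
s=cv2.imread("pics/top0.png")[165:210,340:390];cv2.imwrite("pics/c9.png",cv2.resize(s,None,fx=12,fy=12,interpolation=cv2.INTER_CUBIC))
```

```text
(no output)
```

View pics/c7.png

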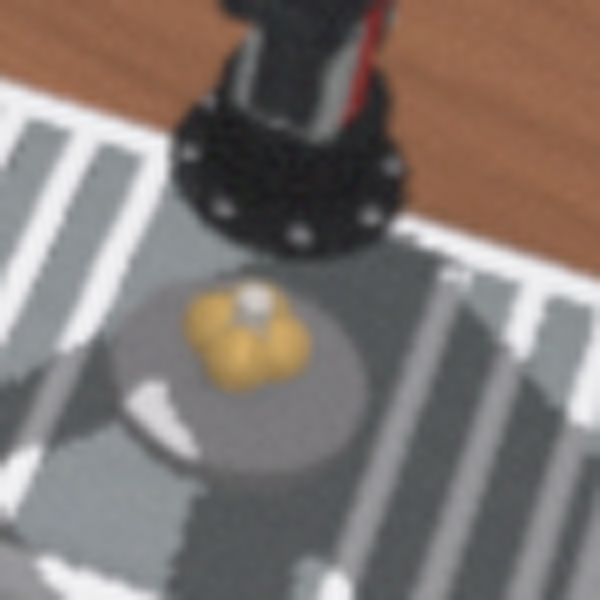

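View pics/c8.png

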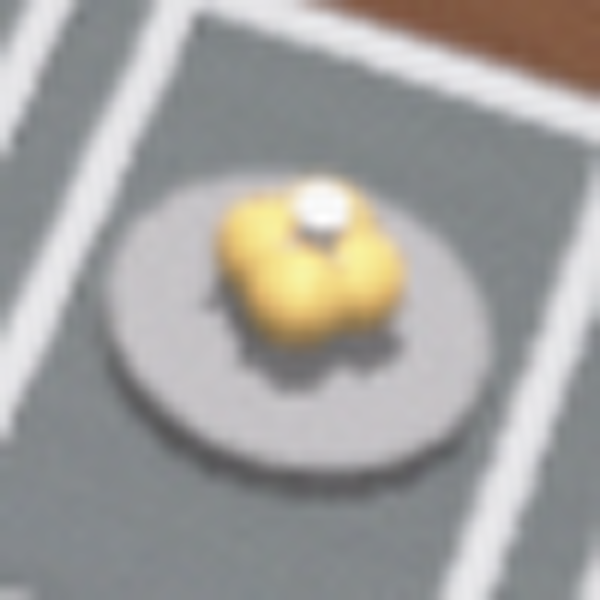

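View pics/c9.png

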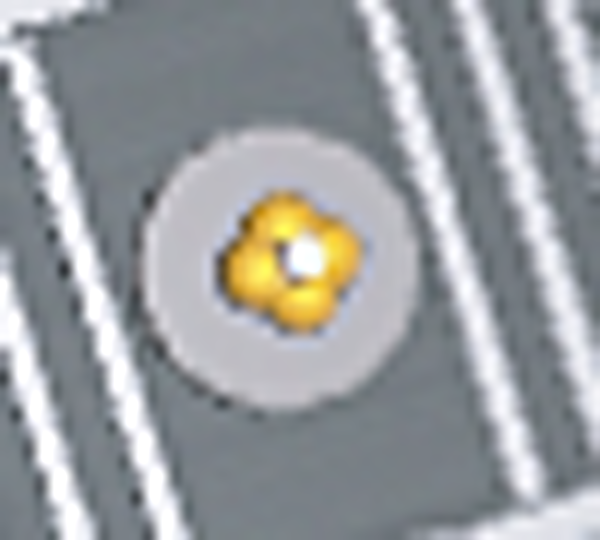

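Run:
```python
from h import *
np.set_printoptions(precision=4,suppress=True)
def proj(n,X):
    i=I[n];K=np.array([[i['fx'],0,i['cx']],[0,i['fy'],i['cy']],[0,0,1.]]);R=i['T'][:3,:3].T
    return cv2.projectPoints(np.array(X,float).reshape(-1,1,3),cv2.Rodrigues(R)[0],-R@i['T'][:3,3],K,i['distortion'])[0].reshape(-1,2)
def ext(n,cx,cy,z,r):
    a=np.linspace(0,6.283,361);p=proj(n,np.c_[cx+r*np.cos(a),cy+r*np.sin(a),0*a+z]);return p.min(0),p.max(0)
o=env.observe()['position'];print(o)
for cx,cy in((.5705,-.1533),):
  for n,k,x,y in(("side",12,320,245),("top",12,340,165)):
    lo,hi=ext(n,cx,cy,.032,.029)
    f=lambda p:(p+.5-[x,y])*k-.5
    print(n,"collar",f(lo),f(hi),"ctr",(f(lo)+f(hi))/2,"pin",f(proj(n,[cx,cy,.058])[0]))
b=o[2]-.0314
l1,h1=ext("side",o[0],o[1],b,.026);l2,h2=ext("side",o[0],o[1],b+.005,.026)
f=lambda p:(p+.5-[315,225])*8-.5
print("flange",f(l1),f(h1),f(l2),f(h2))
l1,h1=ext("side",.5705,-.1533,.032,.029);print("collar in c7",f(l1),f(h1))
for n,p in(("side",c((300,321),12,320,245)),("top",c((279,269),12,340,165))):print(n,at(n,p,.032))
for n,p in(("side",c((322,207),12,320,245)),("top",c((305,258),12,340,165))):print(n,at(n,p,.058))
```

```text
[ 0.5703 -0.1524  0.1284]
side collar [102.8398 176.0619] [485.7473 470.5237] ctr [294.2935 323.2928] pin [320.059  206.2114]
top collar [137.7157 124.7376] [418.1666 405.7035] ctr [277.9412 265.2205] pin [306.7941 256.1767]
flange [157.058   90.6692] [397.509  266.2104] [160.2339  74.9165] [401.635  250.3942]
collar in c7 [108.3932 277.2079] [363.6648 473.5158]
side [ 0.5709 -0.1542  0.032 ]
top [ 0.5697 -0.1535  0.032 ]
side [ 0.5706 -0.1536  0.058 ]
top [ 0.5701 -0.1529  0.058 ]
```

```bash
python3 -m pendant '[[[0,0,10],0],[[0,0,0],0],[[0,0,0],0],[[0,0,0],0],[[0,0,0],0]]'
python3 - <<'E'
from h import *
print(env.observe()['position'])
im=eyes.camera("side")
print(env.observe()['position'],env.observe()['orientation'])
cv2.imwrite("pics/side4.png",cv2.cvtColor(im,cv2.COLOR_RGB2BGR))
s=cv2.imread("pics/side4.png")[225:300,315:390];cv2.imwrite("pics/c10.png",cv2.resize(s,None,fx=8,fy=8,interpolation=cv2.INTER_CUBIC))
E
```

```text
t: 11.3
position: [0.571, -0.1538, 0.119]
orientation: [3.141, 0.0, 1.79]
force: [0.1, -0.2, -1.6]
opening: 0.0225
[ 0.57099029 -0.15377964  0.11902592]
[ 0.57104295 -0.15385482  0.11909849] [3.14108391e+00 3.35061611e-04 1.78982620e+00]
```

View pics/c10.png

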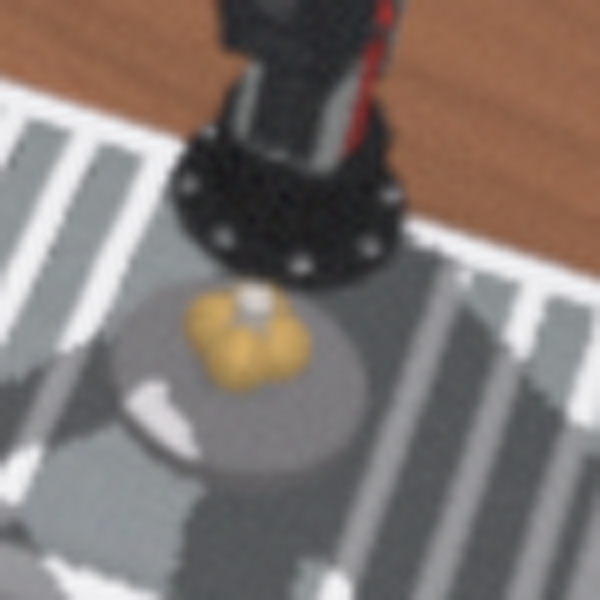

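Run:
```python
from h import *
exec('''
def proj(n,X):
    i=I[n];K=np.array([[i['fx'],0,i['cx']],[0,i['fy'],i['cy']],[0,0,1.]]);R=i['T'][:3,:3].T
    return cv2.projectPoints(np.array(X,float).reshape(-1,1,3),cv2.Rodrigues(R)[0],-R@i['T'][:3,3],K,i['distortion'])[0].reshape(-1,2)
''')
def hull(cx,cy,z0,r,h):
    a=np.linspace(0,6.283,361);return np.vstack([proj("side",np.c_[cx+r*np.cos(a),cy+r*np.sin(a),0*a+z]) for z in(z0,z0+h)])
f=lambda p:(p+.5-[315,225])*8-.5
p=np.array([.571,-.1538,.119]);
for dz in(-.0314,-.0300,-.0285):
  for d in((0,0),(.0015,-.0015)):
    q=f(hull(p[0]+d[0],p[1]+d[1],p[2]+dz,.026,.005));print(dz,d,"L",q[:,0].min(),"R",q[:,0].max(),"B",q[:,1].max())
import cv2
im=cv2.imread("pics/c10.png")
for d,col in(((0,0),(0,255,255)),((.0013,-.0013),(255,255,0))):
  h=cv2.convexHull(f(hull(p[0]+d[0],p[1]+d[1],p[2]-.0314,.026,.005)).astype(np.float32)).astype(int);cv2.polylines(im,[h],True,col,1)
h=cv2.convexHull(f(hull(.5709,-.1542,.032,.029,0)).astype(np.float32)).astype(int);cv2.polylines(im,[h],True,(0,0,255),1)
cv2.circle(im,f(proj("side",[.5709,-.1542,.058])[0]).astype(int),3,(0,0,255),-1)
cv2.imwrite("pics/c11.png",im)
```

```text
-0.0314 (0, 0) L 158.17398868922464 R 401.0813449487009 B 297.40870989810765
-0.0314 (0.0015, -0.0015) L 167.68875712139106 R 410.6553762489675 B 297.15835229093045
-0.03 (0, 0) L 159.05615656373038 R 402.23395665212865 B 293.0580402215496
-0.03 (0.0015, -0.0015) L 168.5809399041641 R 411.81859408184755 B 292.8080407946386
-0.0285 (0, 0) L 160.00339643078678 R 403.47161299742993 B 288.3859826764283
-0.0285 (0.0015, -0.0015) L 169.5389329836553 R 413.06763971694727 B 288.13636967664934
```

View pics/c11.png

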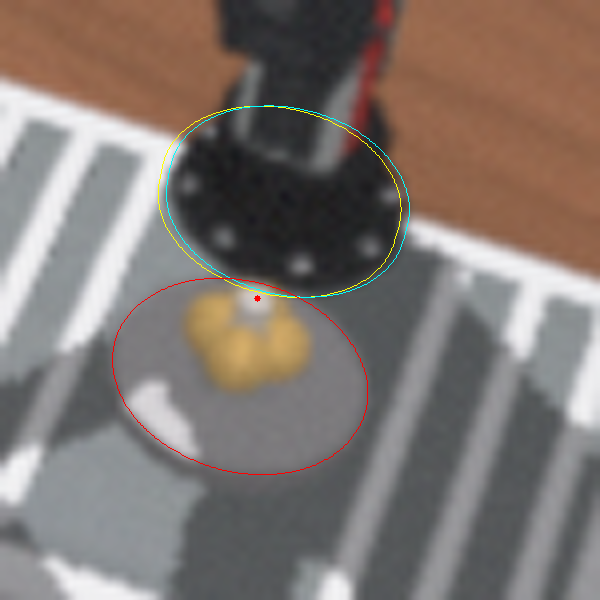

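Run:
```python
from h import *
im=eyes.camera("top")
cv2.imwrite("pics/top4.png",cv2.cvtColor(im,cv2.COLOR_RGB2BGR))
s=cv2.imread("pics/top4.png")[150:225,335:410];cv2.imwrite("pics/c12.png",cv2.resize(s,None,fx=8,fy=8,interpolation=cv2.INTER_CUBIC))
```

```text
(no output)
```

View pics/c12.png

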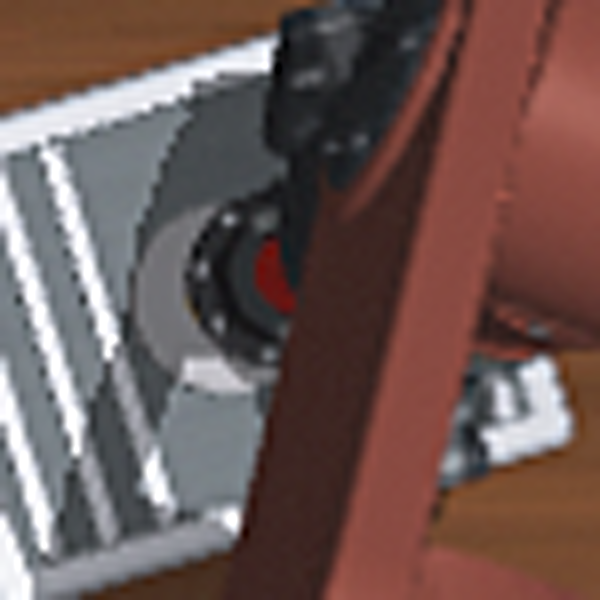

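Run:
```python
from h import *
def proj(n,X):
    i=I[n];K=np.array([[i['fx'],0,i['cx']],[0,i['fy'],i['cy']],[0,0,1.]]);R=i['T'][:3,:3].T
    return cv2.projectPoints(np.array(X,float).reshape(-1,1,3),cv2.Rodrigues(R)[0],-R@i['T'][:3,3],K,i['distortion'])[0].reshape(-1,2)
a=np.linspace(0,6.283,361)
f=lambda p:(p+.5-[335,150])*8-.5
p=env.observe()['position'];print(p)
im=cv2.imread("pics/c12.png")
def d(x,y,z,r,col):
    q=f(proj("top",np.c_[x+r*np.cos(a),y+r*np.sin(a),0*a+z]));cv2.polylines(im,[q.astype(int)],True,col,1)
d(p[0],p[1],p[2]-.0314+.005,.026,(0,255,255));d(p[0],p[1],p[2]-.0314+.064,.012,(0,255,255))
d(.5697,-.1535,.032,.029,(255,255,0))
cv2.imwrite("pics/c13.png",im)
```

```text
[ 0.571008   -0.15390069  0.11909547]
```

View pics/c13.png

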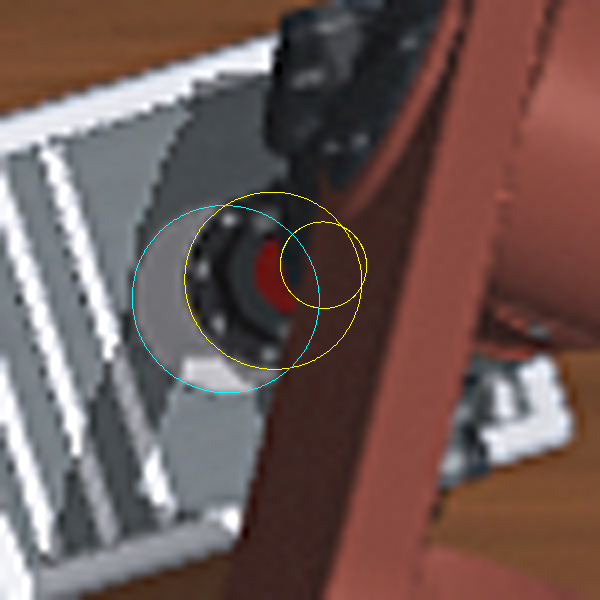

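Top view: the flange ring matches the TCP prediction within about 0.4 mm. The side view shows the cap and stud shifted by the same amount. Correction: about (-1.3, +1.0) mm in world, then down to just above the pin.

```bash
python3 -m pendant '[[[1.3,-1.0,0],0],[[0,0,8],0],[[0,0,8],0],[[0,0,7],0],[[0,0,0],0],[[0,0,0],0],[[0,0,0],0]]'
python3 - <<'E'
from h import *
im=eyes.camera("side");print(env.observe()['position'])
s=cv2.cvtColor(im,cv2.COLOR_RGB2BGR)[225:300,315:390];cv2.imwrite("pics/c14.png",cv2.resize(s,None,fx=8,fy=8,interpolation=cv2.INTER_CUBIC))
E
```

```text
t: 12.1
position: [0.5698, -0.1529, 0.096]
orientation: [3.141, 0.0, 1.79]
force: [-0.1, 0.6, -1.7]
opening: 0.0225
[ 0.56992774 -0.15289791  0.09616779]
```

View pics/c14.png

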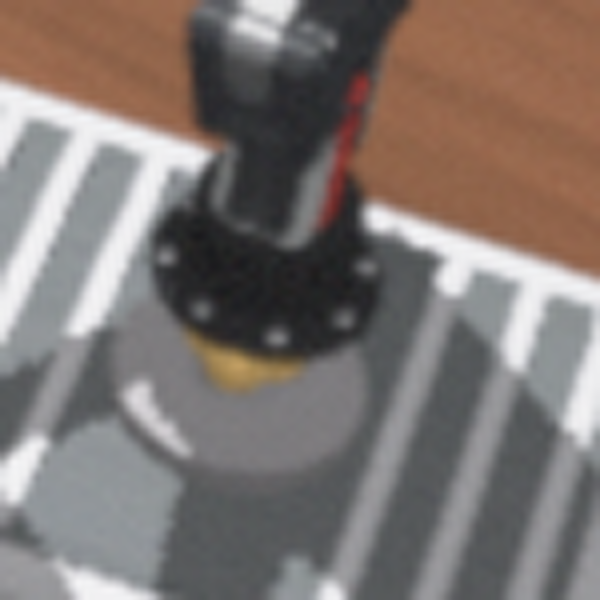

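The flange is centred on the stud axis (267 against about 264 expected). Lowering onto the taper.

```bash
python3 -m pendant '[[[0,0,4],0],[[0,0,4],0],[[0,0,3],0],[[0,0,0],0]]'; python3 -m pendant '[[[0,0,2],0],[[0,0,2],0],[[0,0,0],0]]'
```

```text
t: 12.55
position: [0.5689, -0.1525, 0.0839]
orientation: [-3.14, -0.001, 1.79]
force: [0.1, 0.8, -1.4]
opening: 0.0228
t: 12.85
position: [0.5696, -0.1526, 0.0807]
orientation: [3.142, -0.0, 1.79]
force: [-0.6, -0.5, -1.8]
opening: 0.0225
```

```bash
python3 -m pendant '[[[0,0,2],0],[[0,0,1],0],[[0,0,0],0]]'; python3 -m pendant '[[[0,0,2],0],[[0,0,0],0]]';python3 -m pendant '[[[0,0,2],0],[[0,0,0],0]]'
```

```text
t: 13.15
position: [0.5702, -0.1528, 0.0796]
orientation: [3.141, 0.0, 1.79]
force: [-2.4, 0.4, 6.7]
opening: 0.0226
t: 13.35
position: [0.5706, -0.1529, 0.0785]
orientation: [3.14, 0.0, 1.79]
force: [-3.0, 1.7, 8.8]
opening: 0.0223
t: 13.55
position: [0.5706, -0.1529, 0.077]
orientation: [3.14, 0.0, 1.79]
force: [-3.6, 3.1, 10.8]
opening: 0.0229
```

```bash
python3 -m pendant '[[[0.5,-0.4,2],0],[[0,0,0],0]]'; python3 -m pendant '[[[0,0,2],0],[[0,0,0],0]]';python3 -m pendant '[[[0,0,2],0],[[0,0,0],0]]'
```

```text
t: 13.75
position: [0.5703, -0.1526, 0.0748]
orientation: [3.14, 0.001, 1.79]
force: [-2.5, 2.0, 8.4]
opening: 0.0227
t: 13.95
position: [0.5696, -0.1523, 0.0705]
orientation: [3.14, 0.001, 1.79]
force: [0.4, 0.7, -3.1]
opening: 0.0224
t: 14.15
position: [0.5693, -0.1523, 0.0669]
orientation: [3.141, 0.0, 1.79]
force: [2.6, -0.1, -5.6]
opening: 0.0228
```

```bash
python3 -m pendant '[[[0,0,1.5],0],[[0,0,0],0]]'; python3 -m pendant '[[[0,0,1.5],0],[[0,0,0],0]]';python3 -m pendant '[[[0,0,1.5],0],[[0,0,0],0],[[0,0,0],0]]'
```

```text
t: 14.35
position: [0.5694, -0.1523, 0.0665]
orientation: [3.141, -0.0, 1.79]
force: [1.8, 0.6, -0.0]
opening: 0.0223
t: 14.55
position: [0.5694, -0.1524, 0.0657]
orientation: [3.141, 0.0, 1.79]
force: [-0.3, 2.4, 5.5]
opening: 0.0224
t: 14.85
position: [0.5695, -0.1524, 0.0645]
orientation: [3.141, 0.0, 1.79]
force: [-0.6, 2.3, 5.9]
opening: 0.0225
```

```bash
python3 -m pendant '[[[0,0,1.5],0],[[0,0,0],0],[[0,0,0],0]]'; python3 -m pendant '[[[0,0,1.5],0],[[0,0,0],0],[[0,0,0],0]]';python3 -m pendant '[[[0,0,1.5],0],[[0,0,0],0],[[0,0,0],0]]'
```

```text
t: 15.15
position: [0.5695, -0.1524, 0.0634]
orientation: [3.141, 0.0, 1.79]
force: [-2.2, 1.7, 8.1]
opening: 0.0227
t: 15.45
position: [0.5695, -0.1524, 0.0634]
orientation: [-3.141, -0.0, 1.79]
force: [-5.3, 3.4, 15.7]
opening: 0.0225
t: 15.75
position: [0.5695, -0.1524, 0.0633]
orientation: [-3.141, -0.0, 1.79]
force: [-8.1, 3.7, 22.2]
opening: 0.0226
```

There is a hard stop at TCP z 0.0634, which matches the home height, and the press force is climbing. Hold and look.

```bash
python3 -m pendant '[[[0,0,0],0],[[0,0,0],0],[[0,0,0],0],[[0,0,0],0],[[0,0,0],0],[[0,0,0],0],[[0,0,0],0],[[0,0,0],0]]'
python3 - <<'E'
from h import *
im=cv2.cvtColor(eyes.camera("side"),cv2.COLOR_RGB2BGR);cv2.imwrite("pics/side5.png",im);o=env.observe();print(o['position'],o['force'],o['opening'])
s=im[225:300,315:390];cv2.imwrite("pics/c15.png",np.hstack([cv2.resize(s,(400,400),interpolation=cv2.INTER_CUBIC),cv2.resize(im,(400,400))]))
E
```

```text
t: 16.55
position: [0.5695, -0.1524, 0.0633]
orientation: [-3.141, -0.0, 1.79]
force: [-8.5, 5.0, 21.1]
opening: 0.0218
[ 0.56954839 -0.15244299  0.06335311] [-8.70830239  2.95402455 22.31860933] 0.022597881924438065
```

View pics/c15.png

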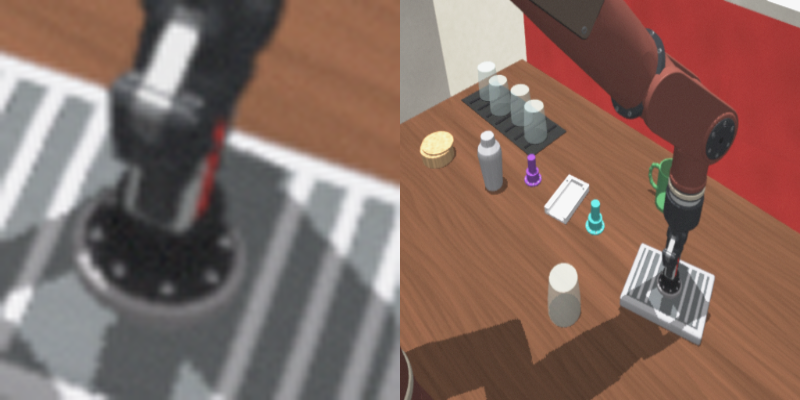

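The flange sits flat on the collar (left crop (160,250)) with only an even grey rim showing. The knob is still gripped, and the tumbler, mug and shaker stand where they were. Handing in.

```bash
python3 -c "
from workcell import env
print(env.hand_in())"
```

```text
the job is handed in; nothing more can be done
None
```

The spray cap is fully home on the rinser's collar, and I handed the job in with the arm still gripping the knob and pressing. It took about 17 s of the 45 s allowed.

I gripped the red knob twice at right angles so the cap sat centred in the jaws. Then I slid it out of the rail's open end, carried it over the tray and pressed it onto the stud.

- **Click:** the upward force peaked at about 11 N, then flipped to a pull of about 6 N as the cap clicked through.
- **Home:** the tool stopped dead at z 0.0634 m, which matches the height expected when the cap rests on the collar. The last reading showed about 22 N of press and a grip opening of 22.6 mm. The valve pin can't be seen, so I infer that it is held down from the height and the force.
- **Last picture:** the flange lies flat on the collar, and the tumbler, mug, shaker and both look-alike caps are where they started.
- **Disagreements:** the side camera placed both the cap and the stud about 1–1.5 mm off from the top camera and arm readings, so I relied on their relative position. The held cap also looked about 2 mm higher in the side view than expected, but the stop height did not bear that out. At the end a sideways force of about 9 N remained along with the press.

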